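# Lock the chaff box cover with its quarter-turn fastener

### The arm

A 7-joint arm with a two-finger parallel gripper is mounted at the origin on the work surface. World frame = base frame: x ahead of the robot, y to its left, z up, the work surface at z = 0. Lengths are in mm, angles in rad, forces in N, time in s.
With the tool pointing down it reaches from about 400 to 875 mm from the base axis. Payload 4.4 kg.
Tool frame: the origin (TCP) lies midway between the tips of the shut fingers; the grasp point (between the pads) lies 19 mm behind it (r.hold_point_z is the distance from the TCP to the grasp point, in mm); z points along the fingers, y is the direction in which the jaws open and shut (so a half turn about z gives the same grasp; the last joint's range is limited). The gripper opens to 85 mm and grips with 20 to 120 N. Pads are 22 mm wide; open, the fingers measure 114 mm over their backs; the gripper's body (76 mm by 85 mm) begins 54 mm behind the grasp point. The pads swing forward as they close: fully open they stand 13 mm farther back than shut.
Start: joints at [-1.314, 0.628, 0.038, 1.517, -0.027, 0.996, -0.02], TCP at [206.171, 616.45, 231.313] pointing down, gripper open.
Joint ranges: [-3.06, 3.06], [-0.37, 2.12], [-1.25, 1.32], [0.18, 2.47], [-1.1, 4.24], [0.23, 1.98], [-2.94, 2.94]. Speed limits (rad/s): [2.57, 2.57, 3.14, 3.14, 3.14, 3.14, 3.14].

### API

Orientations are given as a unit quaternion [w, x, y, z].
In Python, from bench import r gives the robot as it stands. The module is installed in compiled form; this text tells all that it offers.
- The arm moves only by the tool play_rows, never from a script. Its argument "series" is a list of rows, each a list of 2 entries, a list of its own where there are three numbers: the shift along the tool's x, y, z in m, then the turn about the tool's z in rad. A call has 1 to 12 rows; each row shifts and turns the commanded pose from where the row before left it, along the tool's axes as they then stand; what a row does not reach is not made up. A row lasts 1/12 s, in which the tool goes at most 41.7 mm and 7.16 degrees, less where a joint would pass 70% of its speed; a pose out of reach is approached as far as the arm can. A call with a gripper value outside its range is refused whole. "gripper" is the opening, from 0 (shut) to 1 (fully open), set as the call begins (left out, the last holds). The fingers move at their own pace and stop on an object; "force" is the grip in N (left out, the last holds). Time passes only in rows, so rows that do not move let the fingers close. It gives the time, the measured TCP pose, the force and the opening at its end, in the units of the state.
- r.observe(): the state, without advancing time (a new reading comes with each control period).
- r.snapshot(name): name is "scene" or "side" or "wrist"; returns a dict with "color" (420x560x3 uint8, blue, green, red), "range_z" (420x560 float32, mm along the optical axis (not along the pixel's ray), 0 where there is no reading), "intrinsics" (3x3 intrinsics, pixels), "view" (4x4, takes a point from world to camera coordinates). Camera axes: x right, y up, looking along -z (the intrinsics and any distortion apply to the point x, -y, -z); pixel columns grow to the right and rows downward; lengths in mm; the calibration is good to about 2 mm. A picture is of the moment at which its call begins.
- r.job_done(): hands the job in, once; it reports no verdict.
Trained networks look in a picture, given as the dict that the camera call returned (one of the last four; its "shot" number tells which), for a name from the list of things; names that differ only in an ending like _2 or _b are one class to them, and where a whole thing is asked for, a point or a joint stands for the part that bears it (a point fixed in the world has none). Each returns a list of dicts, best first, with "confidence" (0 to 1); they miss things now and then, are a little off and sometimes report something else, mostly with a low value. They report only what shows in the picture. A call takes as long as a camera call. They do not tell look-alikes from the thing itself.
- r.boxes_of(picture, label): "at" ([x, y, z] in mm, in world coordinates, good to about 4 mm: the middle of the surface that is visible of it).
- r.cut_out(picture, label): "pixels" (420x560 bool, what is visible of it).
- r.tip_of(picture, label): "at" ([x, y, z] in mm, in world coordinates, good to about 4 mm: a listed point, or the origin of a listed thing).
The state is a dict: "time_s": time; "joints": joint angles; "dq": joint speeds; "joint_torque": joint torques, N m; "ee_pos": TCP position; "orientation": TCP orientation; "ft_force": force on the tool from outside, world axes, zero at the start; "moment": the same for the moment, N m; "finger_gap": finger opening in mm.
Only numpy, scipy, OpenCV 4.12 (cv2) and the standard library are available. Lean on these libraries where they do the work, as an engineer would, in place of code of your own. Each camera call takes 0.05 s, during which the arm holds its last target.

### The job

The cover of the roaster's chaff box needs locking. Take the large wing-handled fastener from the bench, line its foot up with the long slot in the cover and lower it in until its flange sits flat on the cover, then turn it a quarter turn so that the foot lies crosswise beneath the cover, and let go of it. Leave the small wing-handled fastener and the round-knobbed one standing where they are.

Things in the scene. Friction and masses are not known exactly. Their poses are not given: they have to be found in the camera images.
- key_grip (a point): Large wing-handled fastener, loose, upright on its foot on the bench, 76 mm tall, 0.2 kg. Upward: steel foot 60 (x) x 20 x 10 high; shank 16 dia x 16; steel flange disc 60 dia x 6; grey wing 50 (x) x 14 (y) x 44 high. Point: wing's centre, 54 above the foot's underside, 22 above the flange's top, 28 above its underside. x: along wing and foot alike (half turns equal), z up.
- slot (a point): Long slot, 78 (x) by 38 mm (y), through the 8 mm aluminium cover of the chaff box (grey, 180 x 200 mm, 90 high, fixed, yaw varies). Point: the slot's centre in the cover's upper face; z up. Hollow below: once the flange is down the foot turns freely either way under the cover. Seated, the wing's centre is 28 mm above this point. The cover's 35 mm round hole is only a sight port.
- small_key_grip (a point): Bystander: the small wing-handled fastener, standing upright on the bench, 62 mm tall, flange 40 mm in diameter, wing 28 x 10 x 30 mm high. This point is its wing's centre, 47 mm above its underside. Too small for the slot; to be left standing.
- knob_plug_grip (a point): Bystander: a plug with a round grey knob (36 mm diameter, 36 mm high) in place of a wing, flange 60 mm in diameter, standing upright on the bench, 68 mm tall. This point is the knob's centre, 50 mm above its underside. To be left standing.
Not all that is in view belongs to the job. What is shaped like the part that bears key_grip but blue or green is not meant.

How it is judged:
By the outcome, as a careful person would: the job done as asked, in the order asked, and still so for the second after the job is handed in, with the robot touching nothing.
It also fails if it takes over 38 s, if anything falls off the work surface, if the arm or the gripper's body presses on something with over 40 N, if the wrist force passes 120 N, or if a joint passes its speed limit or range.

## Working session

There is one attempt and no reset: what is moved stays moved. The work goes in short steps, Python scripts to look and compute and a tool call to move; the robot and the scene stay as the last step left them, time stands still between calls to the robot, and variables do not carry over. Pictures are saved under pics/ and viewed, and the job is handed in when it is done.

Besides the shell and the picture viewer there is one more tool, called after "Emit:" as name(argument=value, ...) on one line, values as JSON. play_rows: Moves the arm, as the interface text tells. Its arguments: {"type":"object","properties":{"series":{"type":"array","items":{"type":"array"}},"gripper":{"type":"number"},"force":{"type":"number"}},"required":["series"]}

```bash
mkdir -p pics; ls; cat > h.py <<'E'
import numpy as np, cv2
from bench import r
def world(p):
    K=p["intrinsics"];V=p["view"];z=p["range_z"].astype(float)
    v,u=np.mgrid[:420,:560]
    X=(u-K[0,2])/K[0,0]*z; Y=(v-K[1,2])/K[1,1]*z
    c=np.stack([X,-Y,-z,np.ones_like(z)],-1)
    return (c@np.linalg.inv(V).T)[...,:3]
def proj(p,w):
    c=p["view"]@np.append(w,1); K=p["intrinsics"]
    x,y,z=c[0],-c[1],-c[2]
    return K[0,0]*x/z+K[0,2],K[1,1]*y/z+K[1,2]
E
python3 - <<'E'
from h import *
o=r.observe();print({k:np.round(v,3) for k,v in o.items()}, r.hold_point_z)
for n in ["scene","side","wrist"]:
    p=r.snapshot(n);cv2.imwrite(f"pics/{n}0.png",p["color"])
    print(n,p["intrinsics"].round(1).tolist(), np.linalg.inv(p["view"]).round(2).tolist())
    for l in ["key_grip","slot","small_key_grip","knob_plug_grip"]:
        for d in r.tip_of(p,l): print(l,np.round(d["at"],1),round(d["confidence"],2),np.round(proj(p,d["at"])))
E
```

```text
pics
{'time_s': np.float64(0.0), 'joints': array([-1.314,  0.629,  0.038,  1.518, -0.027,  0.996, -0.02 ]), 'dq': array([ 0.   ,  0.001, -0.   , -0.001,  0.   , -0.001, -0.001]), 'joint_torque': array([-1.0000e-03, -5.6340e+01,  1.2260e+00, -1.9344e+01,  1.1000e-02,
        1.1000e-02,  0.0000e+00]), 'ee_pos': array([205.928, 615.856, 230.372]), 'orientation': array([-0.   ,  0.161,  0.987, -0.001]), 'ft_force': array([ 0.035, -0.715, -0.   ]), 'moment': array([-0.008, -0.007, -0.063]), 'finger_gap': np.float64(85.357)} 18.700000000000003
scene [[511.8, 0.0, 277.6], [0.0, 511.8, 204.5], [0.0, 0.0, 1.0]] [[0.7, -0.59, 0.41, 863.77], [0.72, 0.57, -0.4, -287.1], [0.01, 0.57, 0.82, 817.23], [0.0, 0.0, 0.0, 1.0]]
key_grip [458.7 151.2  52.9] 0.75 [293. 179.]
key_grip [385.1 312.7  51.9] 0.61 [322. 117.]
key_grip [399.7  45.6  50.8] 0.59 [230. 193.]
key_grip [361.5 181.4  56.6] 0.57 [269. 142.]
slot [ 596.5 -185.9   90.4] 0.95 [197. 344.]
small_key_grip [614.9 140.8  48.2] 0.9 [351. 234.]
side [[450.0, 0.0, 279.9], [0.0, 450.0, 207.0], [0.0, 0.0, 1.0]] [[-0.99, 0.08, -0.08, 449.62], [-0.11, -0.61, 0.79, 732.64], [0.01, 0.79, 0.61, 613.94], [0.0, 0.0, 0.0, 1.0]]
key_grip [384.8 311.4  55.3] 0.88 [348. 336.]
key_grip [463.4 146.9  54.5] 0.71 [303. 255.]
key_grip [359.3 184.3  56.2] 0.61 [362. 275.]
key_grip [402.4  48.   55. ] 0.56 [337. 223.]
slot [ 595.6 -184.2   90.6] 0.93 [256. 142.]
slot [462.  147.2  57. ] 0.61 [303. 255.]
small_key_grip [618.4 139.1  46.7] 0.94 [219. 248.]
small_key_grip [498.5 282.5  52. ] 0.34 [274. 315.]
knob_plug_grip [497.7 280.3  52.8] 0.75 [275. 313.]
wrist [[320.0, 0.0, 283.5], [0.0, 320.0, 214.0], [0.0, 0.0, 1.0]] [[0.32, -0.9, -0.29, 132.53], [0.95, 0.3, 0.1, 641.27], [-0.0, -0.3, 0.95, 374.87], [0.0, 0.0, 0.0, 1.0]]
key_grip [387.7 315.3  53.6] 0.83 [106. 394.]
```

View pics/scene0.png

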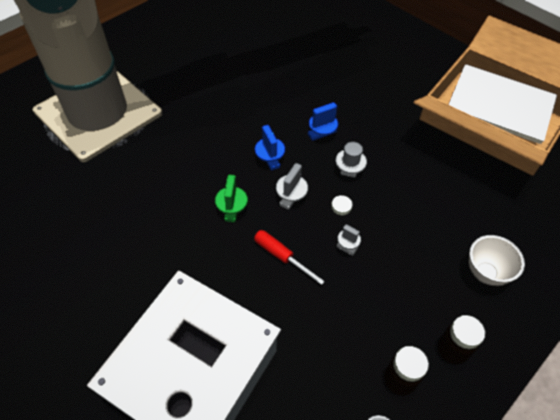

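View pics/side0.png

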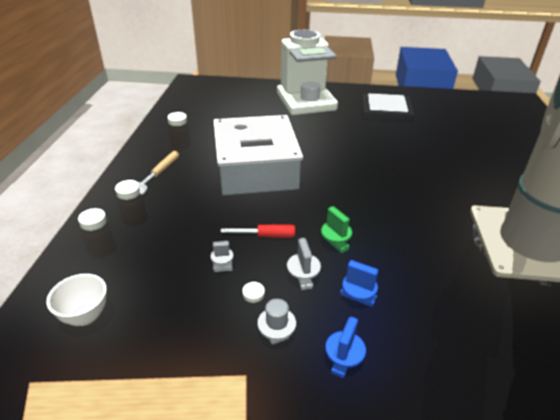

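The scene picture shows the grey large fastener at pixel (292,183), with blue and green decoys around it. The small one is at (349,238), the knob at (351,158) and the slot at (198,342). Next I'll measure the yaws.

```bash
python3 - <<'E'
from h import *
k0=np.array([461,149.])
s0=np.array([596,-185.])
for n in ["scene","side"]:
    p=r.snapshot(n);W=world(p); ok=p["range_z"]>0
    d=np.hypot(W[...,0]-k0[0],W[...,1]-k0[1])
    m=ok&(d<45)&(W[...,2]>71)&(W[...,2]<80)
    P=W[m][:,:2].astype(np.float32); print(n,"wing top",len(P),np.round(np.median(W[m][:,2]),1),cv2.minAreaRect(P),P.mean(0))
    m=ok&(d<45)&(W[...,2]>42)&(W[...,2]<80)
    P=W[m]; q=P[:,:2]-P[:,:2].mean(0);w,v=np.linalg.eigh(q.T@q);print(" wing side",len(P),cv2.minAreaRect(P[:,:2].astype(np.float32)),np.degrees(np.arctan2(v[1,1],v[0,1])))
    # flange top
    m=ok&(d<45)&(W[...,2]>28)&(W[...,2]<35); print(" flange",cv2.minEnclosingCircle(W[m][:,:2].astype(np.float32)))
    # foot
    # slot: top-face mask, hole contours
    m=(ok&(abs(W[...,2]-90)<5)&(np.hypot(W[...,0]-s0[0],W[...,1]-s0[1])<200)).astype(np.uint8)
    print(" coverz",np.median(W[m>0][:,2]))
    cs,h=cv2.findContours(m,cv2.RETR_CCOMP,cv2.CHAIN_APPROX_NONE)
    K=p["intrinsics"];Vi=np.linalg.inv(p["view"])
    def ray(uv,z):
        d=np.stack([(uv[:,0]-K[0,2])/K[0,0],-(uv[:,1]-K[1,2])/K[1,1],-np.ones(len(uv))],1)@Vi[:3,:3].T
        t=(z-Vi[2,3])/d[:,2];return Vi[:3,3]+d*t[:,None]
    for c,hh in zip(cs,h[0]):
        if len(c)>20:
            q=ray(c[:,0].astype(float),90.)[:,:2].astype(np.float32)
            print("  hole" if hh[3]>=0 else "  outer",len(c),cv2.minAreaRect(q))
    # color image holes
    g=cv2.cvtColor(p["color"],cv2.COLOR_BGR2GRAY)
    u,v=map(int,np.round(proj(p,[*s0,90])))
    cv2.imwrite(f"pics/{n}_slot.png",cv2.resize(p["color"][max(v-80,0):v+80,u-100:u+100],None,fx=4,fy=4,interpolation=cv2.INTER_CUBIC)[:600])
    u,v=map(int,np.round(proj(p,[*k0,54])))
    cv2.imwrite(f"pics/{n}_key.png",cv2.resize(p["color"][max(v-50,0):v+50,u-60:u+60],None,fx=6,fy=6,interpolation=cv2.INTER_CUBIC)[:600])
E
```

```text
scene wing top 173 76.2 ((460.1337585449219, 146.87979125976562), (14.570239067077637, 49.99684524536133), 16.48361587524414) [461.457   145.59737]
 wing side 337 ((460.4638977050781, 146.4558868408203), (14.934931755065918, 51.0179443359375), 16.603404998779297) 103.82225062447644
 flange ((459.2645263671875, 147.31834411621094), 31.26962661743164)
 coverz 90.35864025759292
  outer 444 ((601.0478515625, -207.9273223876953), (189.6371612548828, 208.4823455810547), 15.06295108795166)
  hole 75 ((645.3623046875, -256.61810302734375), (35.86465835571289, 34.86880111694336), 4.495778560638428)
  hole 131 ((594.909423828125, -184.355224609375), (79.17476654052734, 39.65458297729492), 15.29127311706543)
side wing top 166 75.7 ((461.2156066894531, 147.59320068359375), (14.780045509338379, 50.362552642822266), 17.1027774810791) [461.83023 149.35997]
 wing side 336 ((461.1728210449219, 148.00743103027344), (14.977725982666016, 51.147193908691406), 16.863677978515625) 110.11676385514751
 flange ((461.95074462890625, 147.11973571777344), 30.47589683532715)
 coverz 90.7336966933758
  outer 244 ((602.103271484375, -205.783935546875), (188.20399475097656, 220.64610290527344), 15.084141731262207)
  hole 79 ((595.931640625, -181.24508666992188), (81.69469451904297, 40.75115203857422), 17.127605438232422)
  hole 30 ((646.2081298828125, -252.38113403320312), (34.48971939086914, 31.484725952148438), 7.546707630157471)
```

Both cameras agree on the key: (460.7, 147.2), long axis 106.7°. The slot is at (595.3, -183.5) ±2, long axis 15.1°. Plan:
- **Grasp:** jaws at world yaw 16.7°.
- **Carry:** turn to −74.9° while carrying the fastener.
- **Lock:** lower it in, then turn back to about 15°.

First the move to above the key.

Emit:
play_rows(series=[[[-0.0217,-0.0202,0],0],[[-0.0217,-0.0202,0],0],[[-0.0217,-0.0202,0],0],[[-0.0217,-0.0202,0],0],[[-0.0217,-0.0202,0],0],[[-0.0217,-0.0202,0],0],[[-0.0217,-0.0202,0],0],[[-0.0217,-0.0202,0],0],[[-0.0217,-0.0202,0],0]], gripper=1)

```text
time_s: 1.6
ee_pos: [334.3, 380.9, 231.5]
orientation: [0.0, 0.161, 0.987, 0.0]
ft_force: [-0.4, -0.2, 0.3]
finger_gap: 85.4
```

Emit:
play_rows(series=[[[-0.0217,-0.0202,0],0],[[-0.0217,-0.0202,0],0],[[-0.0217,-0.0202,0],0],[[-0.0217,-0.0202,0],0],[[-0.0217,-0.0202,0],0],[[-0.0217,-0.0202,0],0],[[-0.0217,-0.0202,0],0],[[-0.0217,-0.0202,0],0],[[-0.0217,-0.0202,0],0]])

```text
time_s: 2.35
ee_pos: [461.9, 146.4, 231.6]
orientation: [0.0, 0.161, 0.987, 0.0]
ft_force: [-0.0, -1.1, -0.3]
finger_gap: 85.4
```

Emit:
play_rows(series=[[[0,0,0],0.12],[[0,0,0],0.12],[[0,0,0],0.12],[[0,0,0],0.12],[[0,0,0],0.12],[[0,0,0],0.12],[[0,0,0],0.12],[[0,0,0],0.116],[[0,0,0],0],[[0,0,0],0],[[0,0,0],0]])

```text
time_s: 3.27
ee_pos: [461.3, 147.8, 231.4]
orientation: [0.0, 0.595, 0.803, 0.0]
ft_force: [-0.4, 0.8, 0.1]
finger_gap: 85.9
```

```bash
cat >> h.py <<'E'
from scipy.spatial.transform import Rotation as R
def need(t,yaw=None):
    o=r.observe();q=o["orientation"];M=R.from_quat(q,scalar_first=True).as_matrix()
    y=np.degrees(np.arctan2(M[1,1],M[0,1]))
    print("t",round(float(o["time_s"]),2),"pos",o["ee_pos"].round(1),"yaw_y",y.round(2),"zaxis",M[:,2].round(3),"F",o["ft_force"].round(1),"gap",round(float(o["finger_gap"]),1),"q",o["joints"].round(2))
    if yaw is not None: print("tool shift mm",(M.T@(np.array(t)-o["ee_pos"])).round(1),"turn",round(np.radians(-((yaw-y+180)%360-180)),4))
E
python3 - <<'E'
from h import *
need([460.7,147.2,42],16.7)
p=r.snapshot("wrist");cv2.imwrite("pics/w1.png",p["color"])
W=world(p);d=np.hypot(W[...,0]-461,W[...,1]-148)
m=(p["range_z"]>0)&(d<45)&(W[...,2]>71)&(W[...,2]<82)
print(m.sum(),cv2.minAreaRect(W[m][:,:2].astype(np.float32)))
E
```

```text
t 3.27 pos [461.3 147.8 231.4] yaw_y 16.91 zaxis [ 0.  0. -1.] F [-0.4  0.8  0.1] gap 85.9 q [-0.61  0.41  0.34  1.97 -0.19  0.79  0.13]
tool shift mm [ -0.5  -0.7 189.4] turn 0.0037
723 ((460.0273132324219, 147.0679931640625), (13.715445518493652, 50.47429275512695), 17.207340240478516)
```

The wrist view confirms the wing at (460.0, 147.1), 17.2°. Descending and gripping.

Emit:
play_rows(series=[[[-0.001,-0.001,0.02],0],[[0,0,0.025],0],[[0,0,0.025],0],[[0,0,0.025],0],[[0,0,0.025],0],[[0,0,0.025],0],[[0,0,0.02],0],[[0,0,0.014],0],[[0,0,0.01],0],[[0,0,0],0],[[0,0,0],0]])

```text
time_s: 4.23
ee_pos: [460.6, 146.4, 42.3]
orientation: [-0.0, 0.597, 0.803, -0.0]
ft_force: [0.4, 0.0, 0.2]
finger_gap: 85.6
```

Emit:
play_rows(series=[[[0,0,0],0],[[0,0,0],0],[[0,0,0],0],[[0,0,0],0],[[0,0,0],0],[[0,0,0],0],[[0,0,0],0],[[0,0,0],0],[[0,0,0],0],[[0,0,0],0],[[0,0,0],0],[[0,0,0],0]], gripper=0, force=60)

```text
time_s: 5.23
ee_pos: [460.7, 146.6, 42.7]
orientation: [0.0, 0.597, 0.802, 0.0]
ft_force: [-1.1, 0.6, 6.2]
finger_gap: 13.3
```

Emit:
play_rows(series=[[[0,0,-0.005],0],[[0,0,-0.015],0],[[0,0,-0.025],0],[[0,0,-0.025],0],[[0,0,-0.025],0],[[0,0,-0.025],0],[[0,0,-0.02],0],[[0,0,-0.01],0],[[0,0,0],0],[[0,0,0],0]])

```text
time_s: 6.07
ee_pos: [460.4, 146.6, 192.4]
orientation: [0.0, 0.597, 0.803, 0.0]
ft_force: [0.2, -0.4, -1.9]
finger_gap: 13.0
```

```bash
python3 - <<'E'
from h import *
need([595.3,-183.8,195],16.7)
p=r.snapshot("side");cv2.imwrite("pics/s2.png",p["color"])
E
```

```text
t 6.07 pos [460.4 146.6 192.4] yaw_y 16.74 zaxis [ 0.  0. -1.] F [ 0.2 -0.4 -1.9] gap 13.0 q [-0.6   0.47  0.33  2.02 -0.23  0.69  0.17]
tool shift mm [-355.2   34.    -2.7] turn 0.0007
```

View pics/s2.png

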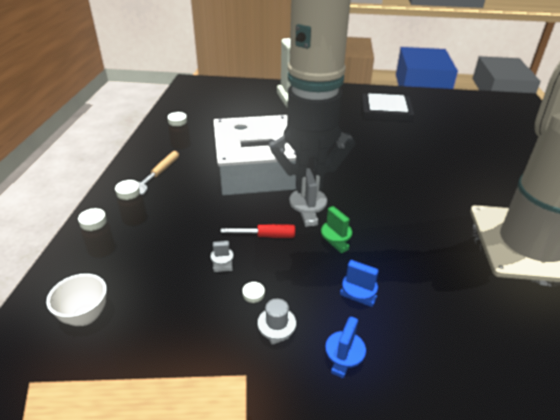

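The fastener is held, hanging upright below the gripper at (310,195). Carrying it over the cover and turning it by −91.6° in world terms, +1.6 rad about the tool's axis.

Emit:
play_rows(series=[[[-0.012,0.001,0],0],[[-0.024,0.0023,0],0],[[-0.024,0.0023,0],0],[[-0.024,0.0023,0],0],[[-0.024,0.0023,0],0],[[-0.024,0.0023,0],0],[[-0.024,0.0023,0],0],[[-0.024,0.0023,0],0]])

```text
time_s: 6.78
ee_pos: [528.0, -22.1, 190.6]
orientation: [-0.001, 0.597, 0.802, -0.001]
ft_force: [-0.3, -0.7, -1.4]
finger_gap: 13.3
```

Emit:
play_rows(series=[[[-0.024,0.0023,0],0],[[-0.024,0.0023,0],0],[[-0.024,0.0023,0],0],[[-0.024,0.0023,0],0],[[-0.024,0.0023,0],0],[[-0.024,0.0023,0],0],[[-0.024,0.0023,0],0],[[-0.007,0.001,0],0]])

```text
time_s: 7.45
ee_pos: [595.1, -188.6, 190.4]
orientation: [0.0, 0.599, 0.801, -0.002]
ft_force: [0.8, -0.0, -0.8]
finger_gap: 13.3
```

Emit:
play_rows(series=[[[0,0,0],0.1],[[0,0,0],0.1],[[0,0,0],0.1],[[0,0,0],0.1],[[0,0,0],0.1],[[0,0,0],0.1],[[0,0,0],0.1],[[0,0,0],0.1]])

```text
time_s: 8.12
ee_pos: [594.5, -182.7, 190.4]
orientation: [-0.001, 0.863, 0.505, -0.001]
ft_force: [-0.8, -0.8, -2.2]
finger_gap: 13.4
```

Emit:
play_rows(series=[[[0,0,0],0.1],[[0,0,0],0.1],[[0,0,0],0.1],[[0,0,0],0.1],[[0,0,0],0.1],[[0,0,0],0.1],[[0,0,0],0.1],[[0,0,0],0.1],[[0,0,0],0],[[0,0,0],0],[[0,0,0],0]])

```text
time_s: 9.03
ee_pos: [595.1, -183.2, 191.4]
orientation: [-0.0, 0.991, 0.132, -0.001]
ft_force: [1.0, 0.4, -1.9]
finger_gap: 13.0
```

```bash
python3 - <<'E'
from h import *
need([595.3,-183.8,125],-74.9)
for n in ["scene","side","wrist"]:
    p=r.snapshot(n);cv2.imwrite(f"pics/{n}3.png",p["color"])
    W=world(p);c=r.observe()["ee_pos"];d=np.hypot(W[...,0]-c[0],W[...,1]-c[1]);ok=p["range_z"]>0
    m=ok&(d<42)&(W[...,2]>140)&(W[...,2]<188)
    m2=ok&(d<42)&(W[...,2]>140)&(W[...,2]<168)
    print(n,m.sum(),cv2.minAreaRect(W[m][:,:2].astype(np.float32)), m2.sum(),W[m][:,2].min() if m.any() else None)
    f=ok&(d<50)&(abs(W[...,2]-182)<5)
    if f.sum()>20: print(" flange",cv2.minEnclosingCircle(W[f][:,:2].astype(np.float32)),np.median(W[f][:,2]))
E
```

```text
t 9.03 pos [ 595.1 -183.2  191.4] yaw_y -74.79 zaxis [-0.002  0.001 -1.   ] F [ 1.   0.4 -1.9] gap 13.0 q [-0.17  0.75  0.74  1.65 -0.59  0.98 -0.53]
tool shift mm [ 0.2  0.7 66.4] turn 0.0018
scene 766 ((607.6686401367188, -181.64639282226562), (38.97201156616211, 58.93235778808594), 4.235926628112793) 105 148.4382519917599
 flange ((596.5850219726562, -182.3992156982422), 29.75353240966797) 180.87092044017686
side 414 ((596.1456298828125, -174.53927612304688), (59.93685531616211, 45.313106536865234), 13.88994312286377) 192 149.04074646548025
 flange ((596.8181762695312, -180.85110473632812), 31.545181274414062) 181.6321512381586
wrist 4644 ((604.1881713867188, -181.02108764648438), (44.15399169921875, 59.6185417175293), 14.095460891723633) 463 151.94490558697856
 flange ((596.3619384765625, -182.83511352539062), 30.089885711669922) 182.15621661117808
```

View pics/scene3.png

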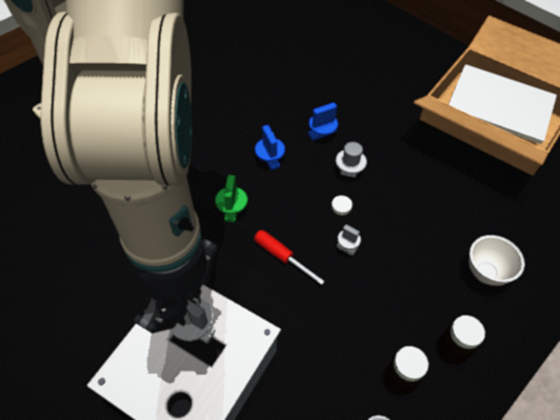

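View pics/wrist3.png

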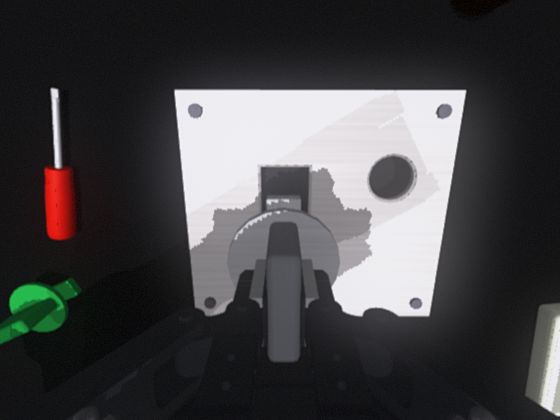

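View pics/side3.png

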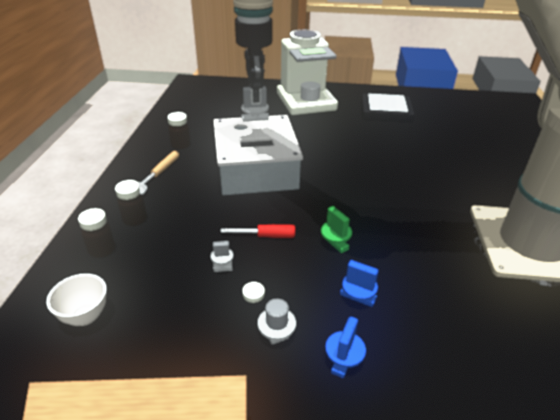

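The wrist view shows the foot (285,203) centred across the slot (260–311) and aligned with it. Lowering in stages.

Emit:
play_rows(series=[[[-0.001,0.001,0.008],0],[[0,0,0.012],0],[[0,0,0.012],0],[[0,0,0.01],0],[[0,0,0.006],0],[[0,0,0.004],0],[[0,0,0.004],0],[[0,0,0.004],0],[[0,0,0.004],0],[[0,0,0],0]])

```text
time_s: 10.02
ee_pos: [594.5, -184.7, 127.7]
orientation: [-0.0, 0.991, 0.131, -0.0]
ft_force: [-0.1, -0.9, -2.6]
finger_gap: 13.3
```

```bash
python3 - <<'E'
from h import *
need([595.3,-183.8,107],-74.9)
p=r.snapshot("wrist");cv2.imwrite(f"pics/wrist4.png",p["color"])
E
```

```text
t 10.02 pos [ 594.5 -184.7  127.7] yaw_y -74.94 zaxis [-0.001  0.    -1.   ] F [-0.1 -0.9 -2.6] gap 13.3 q [-0.14  0.82  0.68  1.7  -0.65  0.86 -0.47]
tool shift mm [ 1.  -0.7 20.7] turn -0.0007
```

View pics/wrist4.png

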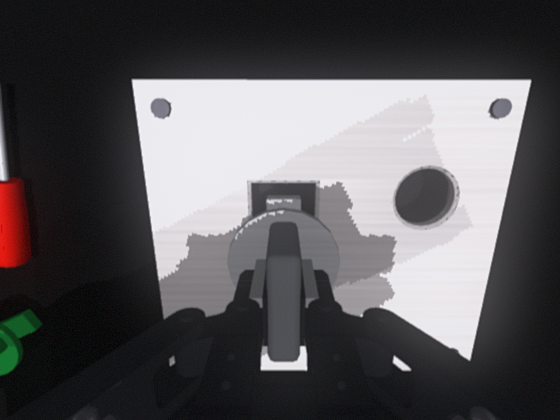

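The foot (267–300) is centred in the slot (248–319) and its underside is about 5 mm below the cover's face. Continuing down gently.

Emit:
play_rows(series=[[[0,0,0.004],0],[[0,0,0.004],0],[[0,0,0.004],0],[[0,0,0.003],0],[[0,0,0.002],0],[[0,0,0.001],0],[[0,0,0],0],[[0,0,0],0]])

```text
time_s: 10.73
ee_pos: [594.8, -185.0, 110.3]
orientation: [0.0, 0.991, 0.131, 0.0]
ft_force: [0.1, 1.1, -2.1]
finger_gap: 12.9
```

Emit:
play_rows(series=[[[0,0,0.001],0],[[0,0,0.001],0],[[0,0,0],0],[[0,0,0],0]])

```text
time_s: 11.07
ee_pos: [594.8, -184.9, 108.3]
orientation: [-0.0, 0.991, 0.131, -0.0]
ft_force: [0.1, -0.1, -2.8]
finger_gap: 13.4
```

Emit:
play_rows(series=[[[0,0,0.0007],0],[[0,0,0],0],[[0,0,0],0]])

```text
time_s: 11.32
ee_pos: [594.8, -184.8, 107.6]
orientation: [-0.0, 0.991, 0.131, -0.0]
ft_force: [0.6, -0.1, -2.2]
finger_gap: 13.2
```

Emit:
play_rows(series=[[[0,0,0.0007],0],[[0,0,0],0],[[0,0,0],0]])

```text
time_s: 11.57
ee_pos: [594.8, -184.9, 106.9]
orientation: [-0.0, 0.991, 0.131, -0.0]
ft_force: [-0.0, 0.4, -2.6]
finger_gap: 13.4
```

Emit:
play_rows(series=[[[0,0,0.0006],0],[[0,0,0],0],[[0,0,0],0]])

```text
time_s: 11.82
ee_pos: [594.8, -184.9, 106.8]
orientation: [-0.0, 0.991, 0.131, 0.0]
ft_force: [-1.7, 1.1, 4.4]
finger_gap: 13.5
```

Contact came at TCP z 106.8, where about 106.5 was expected, with an upward change of about 7 N. The flange is seated, so the quarter turn is next.

Emit:
play_rows(series=[[[0,0,0],-0.09],[[0,0,0],-0.1],[[0,0,0],-0.1],[[0,0,0],-0.1],[[0,0,0],-0.1],[[0,0,0],-0.1],[[0,0,0],-0.1],[[0,0,0],-0.1]])

```text
time_s: 12.48
ee_pos: [595.5, -185.5, 106.8]
orientation: [0.001, 0.863, 0.504, 0.001]
ft_force: [0.1, -0.8, 1.5]
finger_gap: 13.1
```

Emit:
play_rows(series=[[[0,0,0],-0.1],[[0,0,0],-0.1],[[0,0,0],-0.1],[[0,0,0],-0.1],[[0,0,0],-0.1],[[0,0,0],-0.1],[[0,0,0],-0.1],[[0,0,0],-0.08],[[0,0,0],0],[[0,0,0],0],[[0,0,0],0]])

```text
time_s: 13.4
ee_pos: [595.5, -185.4, 106.7]
orientation: [0.001, 0.61, 0.793, 0.0]
ft_force: [1.3, -0.3, 3.1]
finger_gap: 13.4
```

```bash
python3 - <<'E'
from h import *
need([595.3,-183.8,107],15.1)
p=r.snapshot("wrist");cv2.imwrite(f"pics/wrist5.png",p["color"])
W=world(p);d=np.hypot(W[...,0]-595,W[...,1]+184);ok=p["range_z"]>0
m=ok&(d<27)&(W[...,2]>92)&(W[...,2]<101);print("flange z",np.median(W[m][:,2]),m.sum())
m=ok&(d>45)&(d<90)&(abs(W[...,2]-90)<4);print("cover z",np.median(W[m][:,2]))
E
```

```text
t 13.4 pos [ 595.5 -185.4  106.7] yaw_y 14.88 zaxis [ 0.002 -0.001 -1.   ] F [ 1.3 -0.3  3.1] gap 13.4 q [ 0.11  0.75  0.24  1.71 -0.25  0.71  0.74]
tool shift mm [ 1.6  0.2 -0.3] turn -0.0038
flange z 97.09184843433033 2937
cover z 91.0935629808065
```

View pics/wrist5.png

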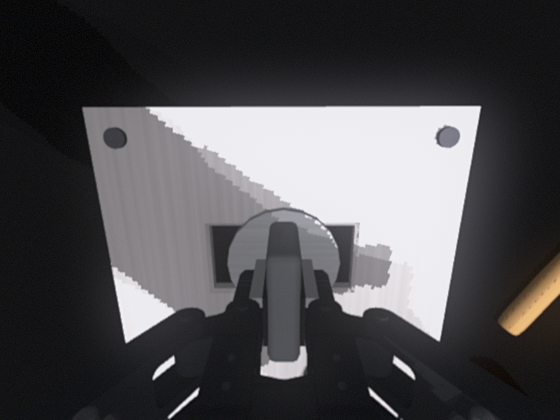

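The flange top is 6 mm above the cover, so it lies flat, and the wing sits crosswise to the slot and centred on it (slot 210–358, flange 284). Releasing and backing off.

Emit:
play_rows(series=[[[0,0,0],0],[[0,0,0],0],[[0,0,0],0],[[0,0,0],0],[[0,0,0],0],[[0,0,0],0],[[0,0,0],0],[[0,0,0],0],[[0,0,0],0],[[0,0,0],0]], gripper=1)

```text
time_s: 14.28
ee_pos: [594.8, -184.9, 106.3]
orientation: [-0.0, 0.609, 0.793, 0.0]
ft_force: [-0.6, -0.6, 0.1]
finger_gap: 85.6
```

Emit:
play_rows(series=[[[0,0,-0.006],0],[[0,0,-0.015],0],[[0,0,-0.025],0],[[0,0,-0.03],0],[[0,0,-0.03],0],[[0,0,-0.025],0],[[0,0,-0.015],0],[[0,0,0],0],[[0,0,0],0],[[0,0,0],0]])

```text
time_s: 15.12
ee_pos: [594.1, -184.5, 251.5]
orientation: [-0.001, 0.609, 0.793, -0.0]
ft_force: [0.7, -0.3, -0.2]
finger_gap: 84.8
```

```bash
python3 - <<'E'
from h import *
need([0,0,0])
for n in ["wrist","side"]:
    p=r.snapshot(n);cv2.imwrite(f"pics/{n}6.png",p["color"])
    W=world(p);d=np.hypot(W[...,0]-595,W[...,1]+184);ok=p["range_z"]>0
    m=ok&(d<29)&(W[...,2]>93)&(W[...,2]<101);print(n,"flange z",np.median(W[m][:,2]),cv2.minEnclosingCircle(W[m][:,:2].astype(np.float32)))
    m=ok&(d>45)&(d<90)&(abs(W[...,2]-90)<4);print("cover z",np.median(W[m][:,2]))
    m=ok&(d<40)&(abs(W[...,2]-140)<5);print("wing",cv2.minAreaRect(W[m][:,:2].astype(np.float32)),np.median(W[m][:,2]))
E
```

```text
t 15.12 pos [ 594.1 -184.5  251.5] yaw_y 15.01 zaxis [-0.002  0.001 -1.   ] F [ 0.7 -0.3 -0.2] gap 84.8 q [ 0.08  0.58  0.29  1.58 -0.19  1.01  0.69]
wrist flange z 97.1815690167195 ((595.011474609375, -184.00868225097656), 28.98423194885254)
cover z 91.16501953711958
wing ((595.3160400390625, -183.9394989013672), (13.68188190460205, 48.96304702758789), 14.634309768676758) 140.78313882927054
side flange z 96.6753346052974 ((595.3956909179688, -183.3367919921875), 28.032825469970703)
cover z 90.71878467595457
wing ((597.3536987304688, -183.71958923339844), (13.8471097946167, 54.4951286315918), 14.7930269241333) 140.03602520095671
```

View pics/side6.png

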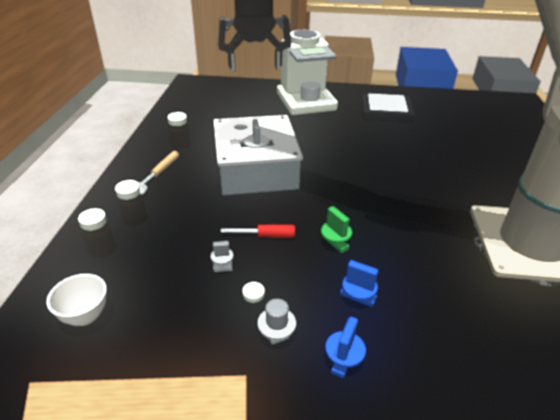

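View pics/wrist6.png

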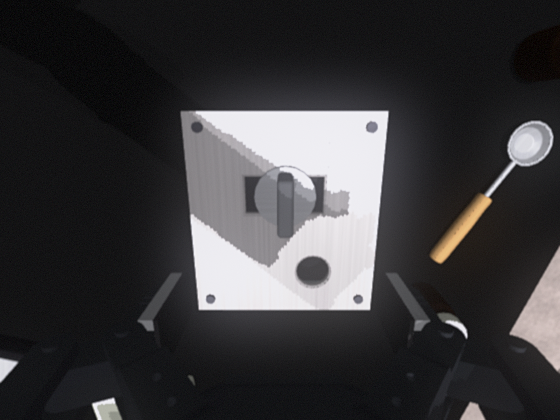

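The fastener sits flat and crosswise at (285,200) in the wrist view. The gripper is clear, and the bystanders are still standing at (222,257) and (277,320) in the side view.

```bash
python3 -c "
from bench import r
print(r.job_done())"
```

```text
the job is handed in; nothing more can be done
None
```

The cover is locked. I gripped the large grey fastener by its wing, lined it up with the long slot and lowered it until the flange touched. Then I turned it a quarter turn, let go and backed the arm off. I handed the job in at about 15 s.

The last checks, made just before hand-in:
- **Seating:** the flange's top is 6 mm above the cover in both the wrist and side cameras, which is the flange's own thickness, so it lies flat.
- **Position:** the wing's centre is at about (595, -184), within 1 mm of the slot's centre, by the wrist camera. The side camera put the wing 2 mm further out in x, though it agrees on the flange.
- **Turn:** the wing is at 104.6–104.8° against a slot axis of about 15.1°, so the foot is crosswise to within a degree by that axis. The side camera had read the slot's axis as 17.1° at the start; I used the scene camera's reading.
- **Forces:** the wrist force readings stayed below about 7 N. After release the gripper stood about 110 mm above the fastener, touching nothing.
- **Bystanders:** the small fastener and the round-knobbed one still stand where they were.

No check failed.

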